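# Tug-check a nozzle cassette and turn it over to drain

### The arm

A 6-joint arm with a two-finger parallel gripper is mounted at the origin on a cart in front of the work surface, level with it; the furniture and walls round the work are solid. World frame = base frame: x ahead of the robot, y to its left, z up, the work surface at z = 0. Lengths are in mm, angles in rad, forces in N, time in s.
With the tool pointing down it reaches from about 300 to 775 mm from the base axis. Payload 14.6 kg.
Tool frame: the origin (TCP) lies at the very end of the fingers, on their centre line; the grasp point (between the pads) lies 19 mm behind it; z points along the fingers, y is the line along which they close (so a half turn about z gives the same grasp; the last joint's range is limited). The gripper opens to 94 mm and grips with 3 to 60 N. Pads are 16 mm wide; open, the fingers measure 119 mm over their backs; the gripper's body (75 mm by 177 mm) begins 78 mm behind the grasp point.
Start: joints at [-0.067, 0.3, 1.521, -0, 1.321, -0.067], TCP at [549.99, -0.002, 205.446] pointing down, gripper open.
Joint ranges: [-3.03, 3.03], [-0.79, 2.21], [0.23, 2.52], [-1.04, 4.18], [0, 3.07], [-2.55, 2.55]. Speed limits (rad/s): [2.22, 2.22, 2.57, 3.14, 3.14, 3.14].

### API

Orientations are given as [roll, pitch, yaw] about the fixed x, y, z axes, in that order (R = Rz(yaw) Ry(pitch) Rx(roll)).
In Python, from cell import manip, eyes, ticket gives the robot as it stands. The module is installed in compiled form; this text tells all that it offers.
- The arm moves only by the tool arm_command, never from a script. Its argument "plan" is a list of rows, each a list of 5 numbers: the opening, from -1 (shut) to 1 (fully open), then the shift along the tool's x, y, z in m, then the turn about the tool's z in rad. In form: [[jaw, dx, dy, dz, roll], ...]. A call has 1 to 20 rows; each row shifts and turns the commanded pose from where the row before left it, along the tool's axes as they then stand; what a row does not reach is not made up. A row lasts 1/8 s, in which the tool goes at most 62.5 mm and 10.7 degrees, less where a joint would pass 70% of its speed; a pose out of reach is approached as far as the arm can. A call is refused whole if a number of a shift passes 0.0625 or a number of a turn 0.188, either way. A call with a gripper value outside its range is refused whole. The fingers move at their own pace and stop on an object; "newtons" is the grip in N (left out, the last holds). Time passes only in rows, so rows that do not move let the fingers close. It gives the time, the measured TCP pose, the force, the opening and the grip force at its end, in the units of the state.
- manip.read_state(): the state, without advancing time (a new reading comes with each control period).
- eyes.camera(name): name is "scene" or "side" or "wrist"; returns a dict with "img" (400x640x3 uint8, blue, green, red), "z_map" (400x640 float32, mm along the optical axis (not along the pixel's ray), 0 where there is no reading), "fx", "fy", "cx", "cy" (pixels), "eye" and "orientation" of the camera in the world. Camera axes: x right, y down, z forward; pixel columns grow to the right and rows downward; lengths in mm; the calibration is good to about 2 mm. A picture is of the moment at which its call begins.
- ticket.sign_off(): hands the job in; it is judged then, once.
The state is a dict: "clock": time; "joints": joint angles; "qd": joint speeds; "effort": joint torques, N m; "eef_pos": TCP position; "eef_rot": TCP orientation; "wrist_force": force on the tool from outside, world axes, zero at the start; "moment": the same for the moment, N m; "finger_gap": finger opening in mm; "finger_force": force on a finger pad.
Only numpy, scipy, OpenCV 4.12 (cv2) and the standard library are available. Lean on these libraries where they do the work, as an engineer would, in place of code of your own. Each camera call takes 0.05 s, during which the arm holds its last target. There are 200 camera calls.

### The job

Two washed nozzle cassettes lie in turnover stands to drain, but only one has its latch tongue swung in over its lid. Take that cassette by its tab and tug it straight up, firmly, until the latch takes the load, hold the pull for a moment and let go; then swing that stand's crank over the top, a half turn to its stop, so that the cassette hangs upside down. Leave the cassette with the open latch alone.

Things in the scene. Friction and masses are not known exactly. Their poses are not given: they have to be found in the camera images.
- cassette_a: Latched cassette: grey box 60x112x42 mm (x,y,z), white lid, 0.25 kg, loose in a steel cradle. Origin: centre of its underside, 78 mm above the table; z up, x away from the robot (yaw within 0.25 rad), y along the cradle's axle, which lies 22 mm above the origin. Upright white pull tab mid-lid: 12 mm thick in x, 34 long in y, z = 42 to 76 mm, free on both x sides. Post tops: y = +-81 mm, z = 40.
- latch_a: Closed latch of cassette_a: dark steel tongue 18 mm wide, 4 thick, reaching over the lid at the +y end. Origin: its pivot on the cradle's end plate, at (0, 61.5, 44) mm in the cassette's frame. It hangs 2 mm over the lid and is sprung: after 2 mm of free lift it gives 1 mm per 1.5 N (lifted 6 mm, it pulls back 6 N, plus the weight). At the other end a fixed lip stops the lid after 7 mm.
- crank_a_grip (a point): Middle of the crank handle of cassette_a's stand: black sleeve 14 mm thick, 50 long along the cassette's y, spinning freely on its pin, 100 mm above the table; at (-50, -127, 22) mm in the cassette's frame. Crank radius 50 mm. The flat crank arm is 29 mm from this point in +y. It turns half a turn about the axle, up, over the top, down to a stop on the +x side; friction (2 N) keeps it where left.
- cassette_b: The other cassette, alike, loose in a like stand whose latch tongue is swung aside along x, not over the lid. Origin and axes as for cassette_a. To be left alone.
There are look-alikes about, which are no part of the job. Leave any green look-alike of the cassette_a alone.

How it is judged:
By the outcome, as a careful person would: the job done as asked, in the order asked, and still so for the second after the job is handed in, with the robot touching nothing.
It also fails if it takes over 53 s, if anything falls off the work surface, if the arm or the gripper's body presses on something with over 40 N, if the wrist force passes 120 N, or if a joint passes its speed limit or range.

## Working session

There is one attempt and no reset: what is moved stays moved. The work goes in short steps, Python scripts to look and compute and a tool call to move; the robot and the scene stay as the last step left them, time stands still between calls to the robot, and variables do not carry over. Pictures are saved under pics/ and viewed, at most 10 in all, crops included, and the job is handed in when it is done.

Besides the shell and the picture viewer there is one more tool, called after "Emit:" in YAML: its name, and indented under it one key for each argument. arm_command: Moves the arm, as the interface text tells. Its arguments: {"type":"object","properties":{"plan":{"type":"array"},"newtons":{"type":"number"}},"required":["plan"]}

```bash
mkdir -p pics
cat > h.py <<'E'
import numpy as np, cv2
from cell import manip, eyes, ticket
def R(o):
    o=np.array(o)
    if o.shape==(3,3): return o
    if o.size==4: 
        from scipy.spatial.transform import Rotation as S; return S.from_quat(o).as_matrix()
    from scipy.spatial.transform import Rotation as S; return S.from_euler('xyz',o).as_matrix()
def cloud(c):
    z=c['z_map'];v,u=np.mgrid[:400,:640]
    P=np.stack([(u-c['cx'])/c['fx']*z,(v-c['cy'])/c['fy']*z,z],-1)
    return P@R(c['orientation']).T+np.array(c['eye'])
E
python3 - <<'E'
from h import *
import pickle
print(manip.read_state())
o={}
for n in('scene','side','wrist'):
    c=eyes.camera(n);o[n]=c;print(n,c['fx'],c['fy'],c['cx'],c['cy'],c['eye'],c['orientation'],(c['z_map']>0).mean())
pickle.dump(o,open('o.pkl','wb'))
cv2.imwrite('pics/scene.png',o['scene']['img'])
m=np.vstack([o['side']['img'],o['wrist']['img']])
cv2.imwrite('pics/sw.png',cv2.resize(m,(480,600)))
E
```

```text
{'clock': 0.0, 'joints': array([-6.66133686e-02,  3.00441193e-01,  1.52155124e+00,  3.25489589e-05,
        1.32068538e+00, -6.66225095e-02]), 'qd': array([ 0.00055248, -0.00048813, -0.00050882,  0.00061143,  0.00055813,
       -0.00190909]), 'effort': array([-1.53750298e-03, -5.31805658e+01, -3.52735734e+01,  7.07558286e-02,
        2.43994006e-02, -4.79655944e-05]), 'eef_pos': array([5.49754382e+02, 1.46532982e-02, 2.04915356e+02]), 'eef_rot': array([-3.14051201e+00, -1.03699725e-04,  1.57079734e+00]), 'wrist_force': array([ 0.73494588, -0.55605534,  0.42548881]), 'moment': array([-0.04475992,  0.00038668, -0.01337631]), 'finger_force': 0.0, 'finger_gap': 93.60190030121281}
scene 488.00677032492337 488.00677032492337 330.105295198901 198.5097098442709 [-534.81026419  565.4351822  1009.25389437] [-2.23198443 -0.01210678 -2.12949726] 0.9169765625
side 387.4202892367391 387.4202892367391 315.8993463390826 195.71847576011723 [289.56915495 900.84751591 807.1783822 ] [-2.2069618   0.01283108 -2.98025858] 0.982546875
wrist 279.69764102310097 279.69764102310097 321.01530338259073 194.76619928909687 [549.87429279  69.0884963  384.57226524] [ 2.89970936e+00  2.51124395e-05 -3.53672441e-04] 0.97945703125
```

View pics/scene.png

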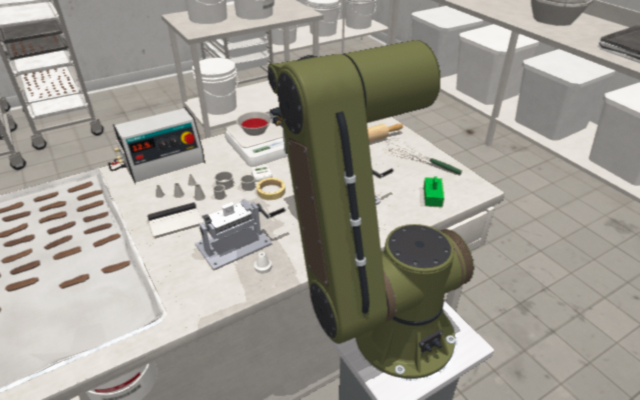

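View pics/sw.png

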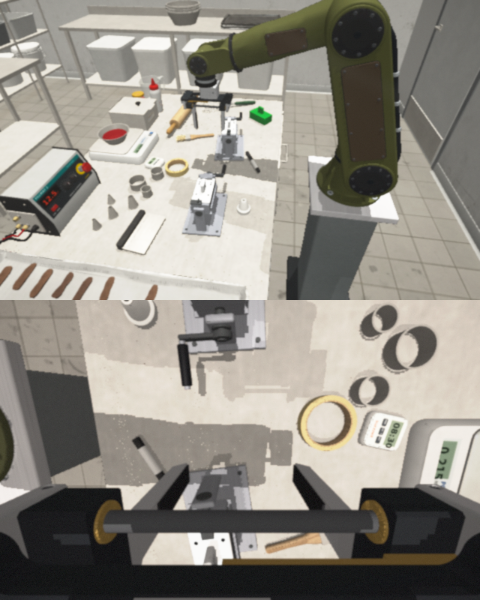

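Scene view: one stand is at (232,230) and the second is hidden by the arm, with a green look-alike at (433,190). In the half-scale side picture the stands are at (203,205) and (230,140). I'll enlarge both lids in the side view and measure the lid whites.

Run:
```python
from h import *
import pickle
o=pickle.load(open('o.pkl','rb'))
s=o['side'];k=640/480
a=s['img'][225:325,230:330];b=s['img'][145:225,255:355]
a=cv2.resize(a,(400,400),interpolation=cv2.INTER_CUBIC);b=cv2.resize(b,(400,320),interpolation=cv2.INTER_CUBIC)
b=cv2.copyMakeBorder(b,0,80,0,0,cv2.BORDER_CONSTANT)
cv2.imwrite('pics/crop.png',np.hstack([a,b]))
for n in('side','scene'):
    c=o[n];P=cloud(c);im=c['img'].astype(int)
    m=((im.min(-1)>150)&(P[...,2]>108)&(P[...,2]<165)&(P[...,0]>250)&(P[...,0]<800)&(abs(P[...,1])<500)).astype(np.uint8)
    N,L,S,C=cv2.connectedComponentsWithStats(m)
    for i in range(1,N):
        if S[i,4]>25:
            q=P[L==i];t=q[(q[:,2]>112)&(q[:,2]<128)]
            tt=q[q[:,2]>145]
            print(n,S[i],q.min(0).round(),q.max(0).round(),np.median(q,0).round(), 'tab',len(tt),tt.mean(0).round() if len(tt) else '')
            if len(t)>20: print('  lid rect',cv2.minAreaRect(t[:,:2].astype(np.float32)))
```

```text
side [295 155  22  28 371] [ 471. -260.  108.] [536. -92. 158.] [ 504. -151.  122.] tab 30 [ 508. -156.  153.]
  lid rect ((508.64300537109375, -172.73284912109375), (58.40040588378906, 156.37062072753906), 6.502381324768066)
side [253 229  34  45 941] [487. 140. 109.] [555. 301. 157.] [516. 239. 121.] tab 66 [520. 238. 153.]
  lid rect ((522.156494140625, 220.01190185546875), (60.97785186767578, 160.8477325439453), 3.535844326019287)
side [258 276  14   5  47] [500. 311. 114.] [530. 322. 123.] [516. 317. 118.] tab 0 
  lid rect ((515.0310668945312, 316.04693603515625), (30.69271469116211, 11.340201377868652), 1.5471901893615723)
scene [206 199  51  30 651] [485. 149. 112.] [553. 297. 157.] [512. 233. 120.] tab 50 [516. 234. 151.]
  lid rect ((518.2762451171875, 223.71615600585938), (64.57392883300781, 150.10069274902344), 3.256627321243286)
scene [199 222   7   7  27] [498. 311. 111.] [533. 320. 121.] [516. 315. 117.] tab 0 
  lid rect ((514.3389892578125, 315.6912536621094), (9.166950225830078, 32.43523025512695), 89.9131088256836)
```

View pics/crop.png

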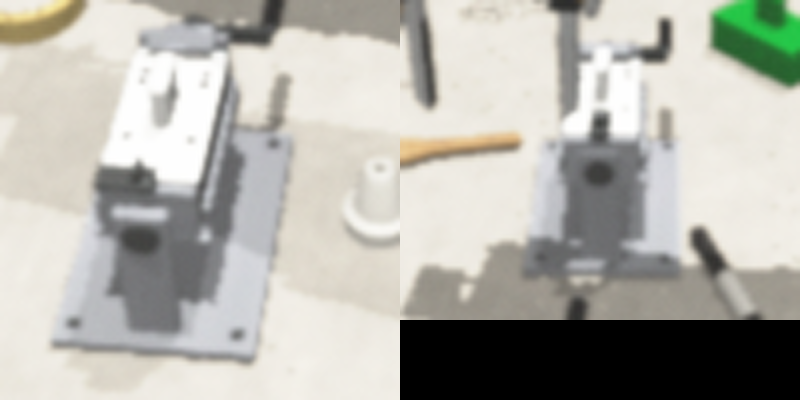

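In the enlarged crop, the left stand (world about (518,237)) has its dark tongue lying crosswise along x at the lid end, so it is open: cassette_b. The right stand (side pixels about (305,170), world about (508,-155)) has its tongue reaching over the lid (crop (600,125)), so it is cassette_a. I'll move the wrist camera over it to confirm and measure.

Emit:
arm_command:
  plan:
    - [1, -0.05, -0.008, 0, 0]
    - [1, -0.05, -0.008, 0, 0]
    - [1, -0.05, -0.008, 0, 0]
    - [1, -0.05, -0.008, 0, 0]
    - [1, -0.04, -0.008, 0, 0]
    - [1, 0, 0, 0, 0]
    - [1, 0, 0, 0, 0]
    - [1, 0, 0, 0, 0]

```text
clock: 1.15
eef_pos: [510.3, -238.9, 205.5]
eef_rot: [-3.142, -0.0, 1.572]
wrist_force: [-0.5, -0.5, 0.4]
finger_gap: 93.9
finger_force: 0.0
```

Run:
```python
from h import *
import pickle
print(manip.read_state()['eef_pos'],manip.read_state()['eef_rot'])
o={n:eyes.camera(n) for n in('wrist','side')}
pickle.dump(o,open('o2.pkl','wb'))
cv2.imwrite('pics/w2.png',o['wrist']['img'])
c=o['wrist'];P=cloud(c);im=c['img'].astype(int);Z=P[...,2]
def rep(name,m):
    N,L,S,C=cv2.connectedComponentsWithStats(m.astype(np.uint8))
    for i in range(1,N):
        if S[i,4]>60:
            q=P[L==i];print(name,S[i],np.median(q,0).round(1),cv2.minAreaRect(q[:,:2].astype(np.float32)))
w=(im.min(-1)>140)&(P[...,0]>400)&(P[...,0]<620)&(P[...,1]<-50)&(P[...,1]>-330)
rep('lid',w&(Z>112)&(Z<128)); rep('tab',w&(Z>140)&(Z<165))
d=(im.max(-1)<70)&(P[...,0]>400)&(P[...,0]<620)&(P[...,1]<-50)&(P[...,1]>-330)
rep('dark',d&(Z>85)&(Z<140))
```

```text
[ 510.30433417 -238.89979037  205.46329964] [-3.14158521e+00 -1.33550410e-04  1.57218225e+00]
lid [285  13  40  15 386] [496.7 -82.8 118. ] ((496.06353759765625, -81.60061645507812), (33.47325134277344, 10.467182159423828), 7.652170181274414)
lid [318  37  25  12 211] [518.1 -99.5 118.2] ((517.9382934570312, -99.48579406738281), (21.522432327270508, 7.16041898727417), 8.00908088684082)
lid [274  44  23  11 182] [ 478.9 -105.   118.2] ((479.0426025390625, -104.65543365478516), (19.70551300048828, 7.005428314208984), 7.182549953460693)
lid [ 276   48   81  135 6321] [ 510.4 -157.7  120.3] ((507.5058288574219, -163.0791015625), (60.030311584472656, 115.14126586914062), 8.197028160095215)
tab [308  95  20  44 646] [ 507.2 -162.9  153.9] ((507.4375915527344, -163.07188415527344), (12.523028373718262, 33.747318267822266), 7.892311096191406)
dark [297  30  23   7  63] [498.6 -88.2 104.8] ((498.6268005371094, -88.42353820800781), (20.14198875427246, 2.5704073905944824), 6.965402603149414)
dark [299  46  18   7  80] [ 498.5 -108.2  130.3] ((498.8521423339844, -108.06626892089844), (2.9287450313568115, 14.350458145141602), 86.87821960449219)
dark [282 206  60  15 470] [ 503.2 -258.1  108.1] ((500.4692687988281, -258.20697021484375), (62.86856460571289, 10.190550804138184), 9.718110084533691)
dark [281 223  17  44 442] [ 476.4 -293.1  106.5] ((475.9193420410156, -294.7509765625), (11.414451599121094, 48.841888427734375), 7.343755722045898)
```

View pics/w2.png

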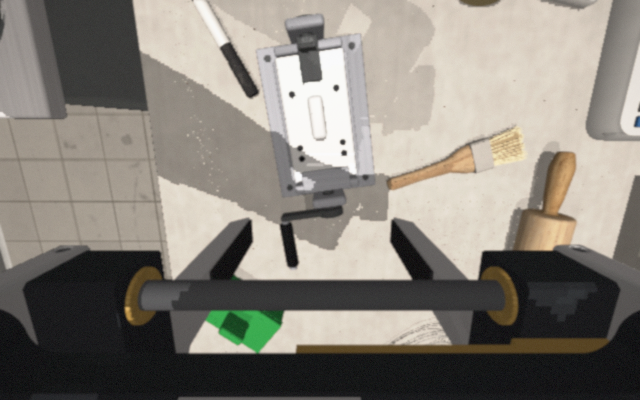

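The wrist view confirms it. The dark tongue at (310,65) lies over the white lid of this cassette, the tab is at (317,117), and the crank handle at (290,243). Lid, tab and handle agree on a cassette at (507.4,-163), yaw 0.14: tab top at 154, lid at 120, handle predicted (475.7,-295.8) and measured (475.9,-294.8). Next I'll align over the tab and go down to it.

Emit:
arm_command:
  plan:
    - [0.2, 0, 0, 0, -0.138]
    - [0.2, 0.038, 0.004, 0, 0]
    - [0.2, 0.0376, 0.0037, 0, 0]
    - [0.2, 0, 0, 0.02, 0]
    - [0.2, 0, 0, 0.02, 0]
    - [0.2, 0, 0, 0.02, 0]
    - [0.2, 0, 0, 0.012, 0]
    - [0.2, 0, 0, 0.0075, 0]
    - [0.2, 0, 0, 0, 0]
    - [0.2, 0, 0, 0, 0]
    - [0.2, 0, 0, 0, 0]

```text
clock: 2.62
eef_pos: [507.4, -164.2, 126.4]
eef_rot: [3.141, 0.0, 1.709]
wrist_force: [0.3, 0.3, 0.2]
finger_gap: 56.3
finger_force: 0.0
```

Emit:
arm_command:
  plan:
    - [-1, 0, 0, 0, 0]
    - [-1, 0, 0, 0, 0]
    - [-1, 0, 0, 0, 0]
    - [-1, 0, 0, 0, 0]
    - [-1, 0, 0, 0, 0]
    - [-1, 0, 0, 0, 0]
    - [-1, 0, 0, 0, 0]
    - [-1, 0, 0, 0, 0]
  newtons: 40

```text
clock: 3.62
eef_pos: [507.2, -164.0, 125.9]
eef_rot: [-3.142, -0.0, 1.709]
wrist_force: [-0.2, -1.0, -1.2]
finger_gap: 11.8
finger_force: 40.0
```

Gap 11.8 mm, so the tab is held. Now tug straight up, slowly.

Emit:
arm_command:
  plan:
    - [-1, 0, 0, -0.001, 0]
    - [-1, 0, 0, -0.001, 0]
    - [-1, 0, 0, -0.001, 0]
    - [-1, 0, 0, -0.001, 0]
    - [-1, 0, 0, 0, 0]
    - [-1, 0, 0, 0, 0]

```text
clock: 4.38
eef_pos: [507.1, -164.0, 129.8]
eef_rot: [-3.141, -0.0, 1.709]
wrist_force: [0.6, 0.6, -4.3]
finger_gap: 11.5
finger_force: 40.0
```

Emit:
arm_command:
  plan:
    - [-1, 0, 0, -0.001, 0]
    - [-1, 0, 0, -0.001, 0]
    - [-1, 0, 0, 0, 0]
    - [-1, 0, 0, 0, 0]

```text
clock: 4.88
eef_pos: [507.1, -164.0, 131.8]
eef_rot: [-3.141, -0.0, 1.709]
wrist_force: [-0.3, 1.3, -8.1]
finger_gap: 11.8
finger_force: 40.0
```

The force matches the latch (6 N plus weight). I'll add half a millimetre and hold, then lower and let go.

Emit:
arm_command:
  plan:
    - [-1, 0, 0, -0.0005, 0]
    - [-1, 0, 0, 0, 0]
    - [-1, 0, 0, 0, 0]
    - [-1, 0, 0, 0, 0]
    - [-1, 0, 0, 0, 0]
    - [-1, 0, 0, 0, 0]
    - [-1, 0, 0, 0, 0]
    - [-1, 0, 0, 0, 0]
    - [-1, 0, 0, 0, 0]
    - [-1, 0, 0, 0, 0]
    - [-1, 0, 0, 0, 0]
    - [-1, 0, 0, 0, 0]

```text
clock: 6.38
eef_pos: [507.2, -164.0, 132.4]
eef_rot: [-3.141, -0.0, 1.709]
wrist_force: [-1.5, 4.5, -9.8]
finger_gap: 11.6
finger_force: 40.0
```

Emit:
arm_command:
  plan:
    - [-1, 0, 0, 0.002, 0]
    - [-1, 0, 0, 0.002, 0]
    - [-1, 0, 0, 0.0015, 0]
    - [-1, 0, 0, 0.001, 0]
    - [-1, 0, 0, 0, 0]
    - [-1, 0, 0, 0, 0]
    - [0.2, 0, 0, 0, 0]
    - [0.2, 0, 0, 0, 0]
    - [0.2, 0, 0, 0, 0]
    - [0.2, 0, 0, 0, 0]
    - [0.2, 0, 0, 0, 0]

```text
clock: 7.75
eef_pos: [507.2, -164.1, 126.0]
eef_rot: [3.142, 0.0, 1.709]
wrist_force: [0.5, 0.1, -0.7]
finger_gap: 55.6
finger_force: 0.0
```

The pull was 9.8 N, held about 1.4 s, and the tab is released. Now to the crank handle: up, across by (-50,-127) mm in the cassette frame, and down.

Emit:
arm_command:
  plan:
    - [0.2, 0, 0, -0.03, 0]
    - [0.2, 0, 0, -0.03, 0]
    - [0.2, -0.042, -0.017, 0, 0]
    - [0.2, -0.042, -0.017, 0, 0]
    - [0.2, -0.042, -0.016, 0, 0]
    - [0.2, 0, 0, 0, 0]
    - [0.2, 0, 0, 0.03, 0]
    - [0.2, 0, 0, 0.03, 0]
    - [0.2, 0, 0, 0.025, 0]
    - [0.2, 0, 0, 0.012, 0]
    - [0.2, 0, 0, 0.008, 0]
    - [0.2, 0, 0, 0, 0]
    - [0.2, 0, 0, 0, 0]

```text
clock: 9.38
eef_pos: [475.4, -295.9, 81.7]
eef_rot: [3.141, 0.001, 1.709]
wrist_force: [-0.0, -0.1, -0.3]
finger_gap: 56.3
finger_force: 0.0
```

Run:
```python
from h import *
c=eyes.camera('wrist');s=eyes.camera('side')
a=cv2.resize(c['img'][0:300,170:470],(400,400))
b=cv2.resize(s['img'][90:240,240:390],(400,400),interpolation=cv2.INTER_CUBIC)
cv2.imwrite('pics/grip.png',np.hstack([a,b]))
```

```text
(no output)
```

View pics/grip.png

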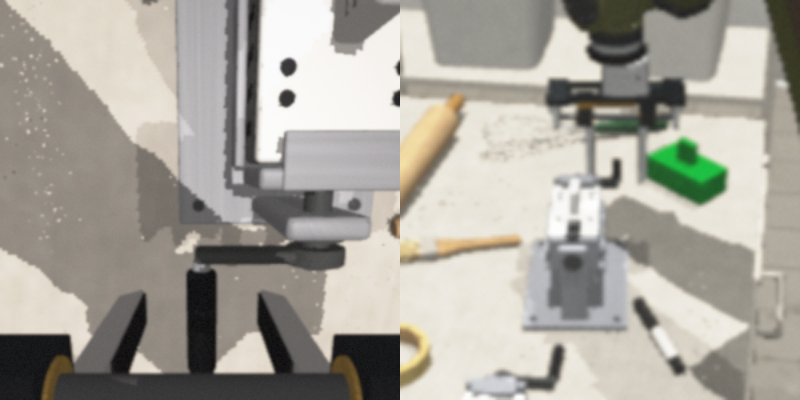

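The handle (left crop, (201,320)) sits midway between the fingers, clear of the crank arm at (260,255). The latch is still over the lid. Grip gently.

Emit:
arm_command:
  plan:
    - [-1, 0, 0, 0, 0]
    - [-1, 0, 0, 0, 0]
    - [-1, 0, 0, 0, 0]
    - [-1, 0, 0, 0, 0]
    - [-1, 0, 0, 0, 0]
    - [-1, 0, 0, 0, 0]
    - [-1, 0, 0, 0, 0]
  newtons: 20

```text
clock: 10.35
eef_pos: [475.2, -295.7, 81.0]
eef_rot: [3.141, 0.0, 1.709]
wrist_force: [3.8, -0.2, -1.2]
finger_gap: 13.6
finger_force: 20.0
```

```bash
python3 -c "
import numpy as np
a=np.linspace(0,np.pi,37);p=np.c_[-50*np.cos(a),-50*np.sin(a)]
print(np.diff(p,axis=0).round(1).tolist())"
```

```text
[[0.2, -4.4], [0.6, -4.3], [0.9, -4.3], [1.3, -4.2], [1.7, -4.0], [2.0, -3.9], [2.3, -3.7], [2.7, -3.5], [2.9, -3.2], [3.2, -2.9], [3.5, -2.7], [3.7, -2.3], [3.9, -2.0], [4.0, -1.7], [4.2, -1.3], [4.3, -0.9], [4.3, -0.6], [4.4, -0.2], [4.4, 0.2], [4.3, 0.6], [4.3, 0.9], [4.2, 1.3], [4.0, 1.7], [3.9, 2.0], [3.7, 2.3], [3.5, 2.7], [3.2, 2.9], [2.9, 3.2], [2.7, 3.5], [2.3, 3.7], [2.0, 3.9], [1.7, 4.0], [1.3, 4.2], [0.9, 4.3], [0.6, 4.3], [0.2, 4.4]]
```

Emit:
arm_command:
  plan:
    - [-1, 0, 0.0002, -0.0044, 0]
    - [-1, 0, 0.0006, -0.0043, 0]
    - [-1, 0, 0.0009, -0.0043, 0]
    - [-1, 0, 0.0013, -0.0042, 0]
    - [-1, 0, 0.0017, -0.004, 0]
    - [-1, 0, 0.002, -0.0039, 0]
    - [-1, 0, 0.0023, -0.0037, 0]
    - [-1, 0, 0.0027, -0.0035, 0]
    - [-1, 0, 0.0029, -0.0032, 0]
    - [-1, 0, 0, 0, 0]

```text
clock: 11.6
eef_pos: [489.8, -293.6, 116.6]
eef_rot: [3.141, 0.0, 1.709]
wrist_force: [5.7, 0.2, -5.8]
finger_gap: 13.1
finger_force: 20.0
```

Emit:
arm_command:
  plan:
    - [-1, 0, 0.0032, -0.0029, 0]
    - [-1, 0, 0.0035, -0.0027, 0]
    - [-1, 0, 0.0037, -0.0023, 0]
    - [-1, 0, 0.0039, -0.002, 0]
    - [-1, 0, 0.004, -0.0017, 0]
    - [-1, 0, 0.0042, -0.0013, 0]
    - [-1, 0, 0.0043, -0.0009, 0]
    - [-1, 0, 0.0043, -0.0006, 0]
    - [-1, 0, 0.0044, -0.0002, 0]
    - [-1, 0, 0, 0, 0]

```text
clock: 12.85
eef_pos: [525.2, -288.6, 131.0]
eef_rot: [3.141, -0.0, 1.709]
wrist_force: [0.9, 1.5, -6.6]
finger_gap: 13.6
finger_force: 20.0
```

Emit:
arm_command:
  plan:
    - [-1, 0, 0.0044, 0.0002, 0]
    - [-1, 0, 0.0043, 0.0006, 0]
    - [-1, 0, 0.0043, 0.0009, 0]
    - [-1, 0, 0.0042, 0.0013, 0]
    - [-1, 0, 0.004, 0.0017, 0]
    - [-1, 0, 0.0039, 0.002, 0]
    - [-1, 0, 0.0037, 0.0023, 0]
    - [-1, 0, 0.0035, 0.0027, 0]
    - [-1, 0, 0.0032, 0.0029, 0]
    - [-1, 0, 0, 0, 0]

```text
clock: 14.1
eef_pos: [559.9, -283.7, 116.3]
eef_rot: [-3.141, -0.001, 1.709]
wrist_force: [-3.9, 3.2, -4.2]
finger_gap: 13.7
finger_force: 20.0
```

Emit:
arm_command:
  plan:
    - [-1, 0, 0.0029, 0.0032, 0]
    - [-1, 0, 0.0027, 0.0035, 0]
    - [-1, 0, 0.0023, 0.0037, 0]
    - [-1, 0, 0.002, 0.0039, 0]
    - [-1, 0, 0.0017, 0.004, 0]
    - [-1, 0, 0.0013, 0.0042, 0]
    - [-1, 0, 0.0009, 0.0043, 0]
    - [-1, 0, 0.0006, 0.0043, 0]
    - [-1, 0, 0.0002, 0.0044, 0]
    - [-1, 0, 0, 0, 0]
    - [-1, 0, 0, 0, 0]

```text
clock: 15.48
eef_pos: [574.3, -281.7, 81.1]
eef_rot: [-3.141, -0.0, 1.709]
wrist_force: [-4.5, 4.3, -2.3]
finger_gap: 13.4
finger_force: 20.0
```

Nearly there. The stop isn't felt yet (no upward force), so press down a little.

Emit:
arm_command:
  plan:
    - [-1, 0, 0, 0.001, 0]
    - [-1, 0, 0, 0.001, 0]
    - [-1, 0, 0, 0, 0]
    - [-1, 0, 0, 0, 0]

```text
clock: 15.98
eef_pos: [574.4, -281.8, 80.8]
eef_rot: [3.141, 0.0, 1.709]
wrist_force: [-12.7, 7.3, 11.9]
finger_gap: 13.4
finger_force: 20.0
```

Emit:
arm_command:
  plan:
    - [-1, 0, 0, 0.001, 0]
    - [-1, 0, 0, 0, 0]
    - [-1, 0, 0, 0, 0]

```text
clock: 16.35
eef_pos: [574.5, -281.9, 80.4]
eef_rot: [3.141, 0.0, 1.709]
wrist_force: [-13.9, 8.7, 16.2]
finger_gap: 13.3
finger_force: 20.0
```

The stop is felt (+16 N upward). Release and rise clear.

Emit:
arm_command:
  plan:
    - [-1, 0, 0, -0.002, 0]
    - [-1, 0, 0, 0, 0]
    - [0, 0, 0, 0, 0]
    - [0, 0, 0, 0, 0]
    - [0, 0, 0, 0, 0]
    - [0, 0, 0, 0, 0]
    - [0, 0, 0, -0.01, 0]
    - [0, 0, 0, -0.03, 0]
    - [0, 0, 0, -0.05, 0]
    - [0, 0, 0, -0.05, 0]
    - [0, 0, 0, 0, 0]
    - [0, 0, 0, 0, 0]

```text
clock: 17.85
eef_pos: [574.0, -281.8, 219.6]
eef_rot: [-3.141, -0.0, 1.709]
wrist_force: [0.1, 0.2, -0.4]
finger_gap: 46.9
finger_force: 0.0
```

Run:
```python
from h import *
c=eyes.camera('wrist');s=eyes.camera('side')
P=cloud(c);im=c['img'];Z=P[...,2]
m=((im.max(-1)<70)&(Z>80)&(Z<140)&(P[...,1]<-240)&(P[...,1]>-330)&(P[...,0]<640)&(P[...,0]>400)).astype(np.uint8)
N,L,S,C=cv2.connectedComponentsWithStats(m)
for i in range(1,N):
    if S[i,4]>60: print(S[i],np.median(P[L==i],0).round(1),np.percentile(P[L==i],[5,95],axis=0).round().tolist())
a=cv2.resize(c['img'][0:300,120:420],(400,400))
b=cv2.resize(s['img'][120:250,240:370],(400,400),interpolation=cv2.INTER_CUBIC)
cv2.imwrite('pics/end.png',np.hstack([a,b]));print(manip.read_state()['eef_pos'])
```

```text
[264 156  28  11 224] [ 523.2 -255.1  110.5] [[512.0, -260.0, 104.0], [536.0, -251.0, 113.0]]
[297 160  27   6 109] [ 560.6 -250.8  108.3] [[548.0, -253.0, 107.0], [571.0, -248.0, 109.0]]
[316 169  12  45 484] [ 574.2 -280.8  106.3] [[568.0, -303.0, 104.0], [580.0, -259.0, 108.0]]
[ 573.88150555 -281.71605527  218.63390338]
```

View pics/end.png

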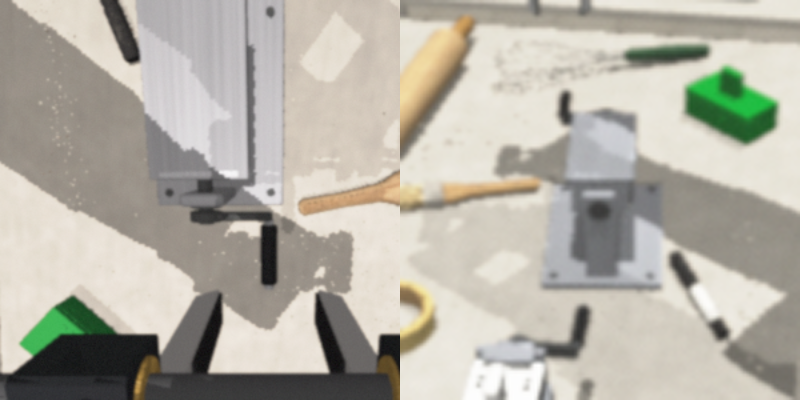

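The cradle now shows its underside on top (left crop (200,90)). The crank handle lies on the +x side at (268,255), top at 106 mm as at the start, so its axis is level at 100 mm and it is at the stop. The arm is clear, so I'll hand in.

```bash
python3 -c "
from cell import ticket
print(ticket.sign_off())"
```

```text
the job is handed in; nothing more can be done
None
```

I tugged the latched cassette up to 9.8 N, held it about 1.4 s and let go, then cranked its stand a half turn to the stop. It now hangs upside down, I left the open-latch cassette alone, and the job was handed in at about 18 s.

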